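Sort out four mixed-up canister lids

ROBOT

A 6-joint arm with a two-finger parallel gripper is mounted at the origin on a cart in front of the work surface, level with it; the furniture and walls round the work are solid. World frame = base frame: x ahead of the robot, y to its left, z up, the work surface at z = 0. Lengths are in m, angles in degrees, forces in N, time in s.
With the tool pointing down it reaches from about 0.25 to 0.725 m from the base axis. Payload 9.7 kg.
Tool frame: the origin (TCP) lies midway between the tips of the shut fingers; the grasp point (between the pads) lies 19 mm behind it; z points along the fingers, y is the line along which they close (so a half turn about z gives the same grasp; the last joint's range is limited). The gripper opens to 85 mm and grips with 20 to 120 N. Pads are 22 mm wide; open, the fingers measure 114 mm over their backs; the gripper's body (76 mm by 85 mm) begins 54 mm behind the grasp point. The pads swing forward as they close: fully open they stand 13 mm farther back than shut.
Start: joints at [-67.724, 4.979, 10.078, 95.1, 0, 90], TCP at [0.208, -0.509, 0.206] pointing down, gripper open.
Joint ranges: [-179.16, 179.16], [-48.56, 103.87], [-65.8, 70.77], [-126.05, 130.52], [-82.76, 87.17], [-180, 180]. Speed limits (degrees/s): [127.2, 127.2, 147.25, 180, 180, 180].

INTERFACE

Orientations are given as [roll, pitch, yaw] about the fixed x, y, z axes, in that order (R = Rz(yaw) Ry(pitch) Rx(roll)).
In Python, from workcell import * gives the robot as it stands.
- The arm moves only by the tool servo_tool, never from a script. Its argument "moves" is a list of rows, each a list of 4 numbers: the shift along the world's x, y, z in a scale on which 1.0 is 75 cm, then the turn about the world's z in fractions of the full range, 1 being 2 pi rad. A call has 1 to 20 rows; each row is the pose to reach, as a shift and turn from the pose commanded when the call began; what a row does not reach only later rows make up. A row lasts 1/12 s, in which the tool goes at most 41.7 mm and 7.16 degrees, less where a joint would pass 70% of its speed; a pose out of reach is approached as far as the arm can. Shift and turn numbers lie between -1 and 1, and a call with a number outside is refused. A call with a gripper value outside its range is refused whole. "claw" is the closure, from 0 (fully open) to 1 (shut), set as the call begins (left out, the last holds). The fingers move at their own pace and stop on an object; "force" is the grip in N (left out, the last holds). Time passes only in rows, so rows that repeat a pose let the fingers close. It gives the time, the measured TCP pose, the force, the opening and the grip force at its end, in the units of the state.
- get_obs(): the state, without advancing time (a new reading comes with each control period).
- camera(name): name is "side" or "top" or "wrist"; returns the picture (384x512x3 uint8, red, green, blue); there is no depth.
- get_calibration(name): a dict with "fx", "fy", "cx", "cy" (pixels), "k1" (the pictures are not rectified: a ray, as slopes to the right and down, at radius r is drawn at 1 + k1 r^2 times it, then the intrinsics apply), "rvec" (rotation vector, rad) and "tvec" (3), from world to camera coordinates, as OpenCV has them; the wrist camera has in their place "tool_from_camera" (4x4, takes a point from camera to tool coordinates, whose origin is the TCP and whose axes are the flange's). Camera axes: x right, y down, z forward; pixel columns grow to the right and rows downward; lengths in m; the calibration is good to about 2 mm. A picture is of the moment at which its call begins: read the wrist's pose just before it. get_calibration takes no time and is no camera call.
- job_done(): hands the job in; it is judged then, once.
The state is a dict: "time": time; "q": joint angles; "qd": joint speeds; "joint_efforts": joint torques, N m; "ee_pos": TCP position; "tcp_rot": TCP orientation; "wrist_force": force on the tool from outside, world axes, zero at the start; "torque": the same for the moment, N m; "opening": finger opening in m; "grasp_force": force on a finger pad.
Only numpy, scipy, OpenCV 4.12 (cv2) and the standard library are available. Lean on these libraries where they do the work, as an engineer would, in place of code of your own. Each camera call takes 0.05 s, during which the arm holds its last target. There are 200 camera calls.

TASK

After the washing-up every storage canister was given the wrong lid: put each bamboo lid on the canister of its own shape (round, oval, square, oblong), fully home with its plate flat on the rim. Leave the canisters, the glass and the mug standing where they are; there is free worktop in front of the canisters to lay a lid aside meanwhile.

Things in the scene. Friction and masses are not known exactly. Their poses are not given: they have to be found in the camera images.
- canister_round: The round canister of white glazed stoneware: 128 mm across, mouth 118 mm across, 70 mm high, walls 5 mm, empty, open at the top, about 0.85 kg, loose on the worktop. Origin: centre of its underside; z up. Its yaw does not matter. At the start it wears the lid of another canister.
- canister_oval: The oval (elliptical) canister of white glazed stoneware: 150 mm long along its x, 96 mm wide along its y, mouth 140 x 86 mm, 70 mm high, walls 5 mm, empty, open at the top, about 0.85 kg, loose on the worktop. Origin: centre of its underside; z up. It looks the same after half a turn. At the start it wears the lid of another canister.
- canister_square: The square canister of white glazed stoneware, corners rounded: 110 x 110 mm along its x and y, mouth 100 x 100 mm, 70 mm high, walls 5 mm, empty, open at the top, about 0.85 kg, loose on the worktop. Origin: centre of its underside; z up. It looks the same after a quarter turn. At the start it wears the lid of another canister.
- canister_oblong: The oblong, straight-sided rectangular canister of white glazed stoneware, corners rounded: 142 mm long along its x, 78 mm wide along its y, mouth 132 x 68 mm, 70 mm high, walls 5 mm, empty, open at the top, about 0.85 kg, loose on the worktop. Origin: centre of its underside; z up. It looks the same after half a turn. At the start it wears the lid of another canister.
- lid_round: The round canister's bamboo lid, 0.13 kg: plate 134 mm across, 10 mm thick; below it a tapered plug 12 mm deep (109 mm at its foot, 114 mm at the plate); on top a central round knob, 28 mm across, 34 mm high. Origin: centre of the plug's foot, z up. Home, it is 58 mm above the canister's origin, axes alike; on a wrong canister the plug stands on the rim, at 70 mm.
- lid_oval: The oval canister's bamboo lid, 0.13 kg: plate 156 x 102 mm, long along its x, 10 mm thick; below it a tapered plug 12 mm deep (131 x 77 mm at its foot, 136 x 82 mm at the plate); on top a central round knob, 28 mm across, 34 mm high. Origin: centre of the plug's foot, z up. Home, it is 58 mm above the canister's origin, axes alike; on a wrong canister the plug stands on the rim, at 70 mm.
- lid_square: The square canister's bamboo lid, 0.13 kg: plate 116 x 116 mm along its x and y, 10 mm thick; below it a tapered plug 12 mm deep (91 x 91 mm at its foot, 96 x 96 mm at the plate); on top a central round knob, 28 mm across, 34 mm high. Origin: centre of the plug's foot, z up. Home, it is 58 mm above the canister's origin, axes alike; on a wrong canister the plug stands on the rim, at 70 mm.
- lid_oblong: The oblong canister's bamboo lid, 0.13 kg: plate 148 x 84 mm, long along its x, 10 mm thick; below it a tapered plug 12 mm deep (123 x 59 mm at its foot, 128 x 64 mm at the plate); on top a central round knob, 28 mm across, 34 mm high. Origin: centre of the plug's foot, z up. Home, it is 58 mm above the canister's origin, axes alike; on a wrong canister the plug stands on the rim, at 70 mm.
- tumbler: An empty clear glass tumbler, 80 mm across and 91 mm high, standing on the worktop at the front left; a bystander. Origin: centre of its underside.
- mug: A two-tone mug with a handle, 86 mm across, 99 mm high, standing on the worktop behind the canisters; a bystander. Origin: middle of its underside's outline with the handle, which spreads up to 62 mm from it. Above the back of the worktop the ceiling slopes down to the wall: its face is 0.75 m ahead of the robot's axis at 0.5 m height, 0.66 m ahead at 0.7 m, so carry lids low.
There are look-alikes about, which are no part of the job. What is shaped like the lid_square but red is not meant.

How it is judged:
By the outcome, as a careful person would: the job done as asked, in the order asked, and still so for the second after the job is handed in, with the robot touching nothing.
It also fails if it takes over 109 s, if anything falls off the work surface, if the arm or the gripper's body presses on something with over 40 N, if the wrist force passes 120 N, or if a joint passes its speed limit or range.

## Working session

There is one attempt and no reset: what is moved stays moved. The work goes in short steps, Python scripts to look and compute and a tool call to move; the robot and the scene stay as the last step left them, time stands still between calls to the robot, and variables do not carry over. Pictures are saved under pics/ and viewed, at most 14 in all, crops included, and the job is handed in when it is done.

Besides the shell and the picture viewer there is one more tool, called after "Request:" as name(argument=value, ...) on one line, values as JSON. servo_tool: Moves the arm, as the interface text tells. Its arguments: {"type":"object","properties":{"moves":{"type":"array","items":{"type":"array","items":{"type":"number"}}},"claw":{"type":"number"},"force":{"type":"number"}},"required":["moves"]}

```bash
ls; mkdir -p pics; python3 - <<'E'
from workcell import *
import cv2,numpy as np
for n in("side","top"):
    cv2.imwrite(f"pics/{n}0.png",camera(n)[:,:,::-1])
    c=get_calibration(n);R=cv2.Rodrigues(np.array(c["rvec"]))[0];print(n,c,-R.T@np.array(c["tvec"]))
print(get_calibration("wrist"));print(get_obs())
E
```

```text
pics
side {'fx': 432.12066383282774, 'fy': 432.12066383282774, 'cx': 248.06221834421447, 'cy': 191.25458549251766, 'k1': 0.017632830339982745, 'rvec': array([ 2.2031381 , -0.58746794,  0.28519473]), 'tvec': array([-0.60361267,  0.1273935 ,  1.40749925])} [ 0.01497871 -1.16531079  1.00172746]
top {'fx': 485.22121650970274, 'fy': 485.22121650970274, 'cx': 255.474484644887, 'cy': 180.48568864120543, 'k1': -0.1993739109014737, 'rvec': array([ 2.26402623, -1.80294926,  0.26527583]), 'tvec': array([-0.32608845,  0.51276394,  1.41137263])} [ 0.14903784 -0.30698565  1.49825924]
{'fx': 289.90846014236956, 'fy': 289.90846014236956, 'cx': 258.5239402240954, 'cy': 188.43338424650682, 'k1': -0.052082701148703836, 'tool_from_camera': array([[-5.47947567e-04, -9.44769854e-01, -3.27734074e-01,
         8.40209815e-02],
       [ 9.99999335e-01, -8.50282304e-04,  7.79210664e-04,
         1.16400559e-04],
       [-1.01484123e-03, -3.27733429e-01,  9.44769691e-01,
        -1.67719509e-01],
       [ 0.00000000e+00,  0.00000000e+00,  0.00000000e+00,
         1.00000000e+00]])}
{'time': 0.1, 'q': array([-6.77229949e+01,  5.00893562e+00,  1.00379677e+01,  9.50984632e+01,
       -1.70558216e-03,  8.99995398e+01]), 'qd': array([-0.0215459 , -0.03774212,  0.03730626, -0.02432107, -0.03245748,
       -0.04158883]), 'joint_efforts': array([-7.63739972e-04, -5.21561015e+01,  4.65651834e+01,  1.61734514e-02,
       -5.40579583e-05, -1.59609806e-05]), 'ee_pos': array([ 0.20839969, -0.50873677,  0.20533531]), 'tcp_rot': array([-1.79930569e+02,  1.70502324e-03,  2.22774674e+01]), 'wrist_force': array([-0.07187942, -0.79848765, -0.3614231 ]), 'torque': array([-9.77939114e-03, -3.23703958e-02,  9.35428497e-05]), 'grasp_force': 0.0, 'opening': 0.08541185107398445}
```

View pics/side0.png

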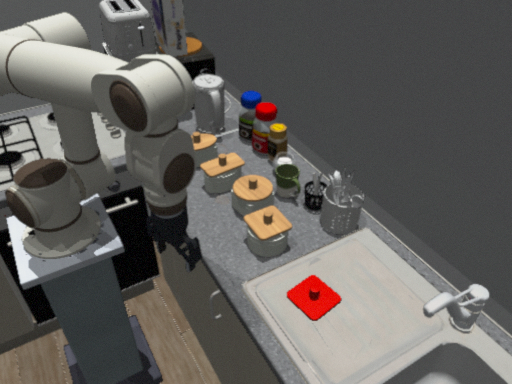

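View pics/top0.png

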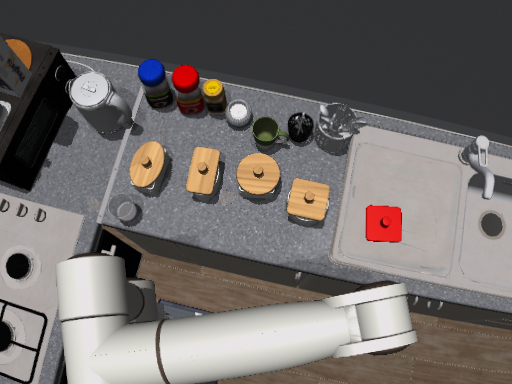

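The top view shows the oval lid at (149,167), oblong at (203,171), round at (258,175) and square at (309,200). The tumbler is at (127,210), the mug at (266,131), and the red decoy at (384,223) on the sink. Next I measure the lids and enlarge the row.

```bash
cat > h.py <<'E'
from workcell import *
import cv2,numpy as np
from scipy.spatial.transform import Rotation as Ro
def cam(n,o=None):
    """K, dist, R (world->cam), t"""
    c=get_calibration(n);K=np.array([[c["fx"],0,c["cx"]],[0,c["fy"],c["cy"]],[0,0,1]]);d=np.array([c["k1"],0,0,0.])
    if n=="wrist":
        T=np.eye(4);T[:3,:3]=Ro.from_euler("xyz",o["tcp_rot"],degrees=True).as_matrix();T[:3,3]=o["ee_pos"]
        W=np.linalg.inv(T@np.array(c["tool_from_camera"]));return K,d,W[:3,:3],W[:3,3]
    return K,d,cv2.Rodrigues(np.array(c["rvec"]))[0],np.array(c["tvec"])
def toworld(C,px,z):
    K,d,R,t=C;u=cv2.undistortPoints(np.array(px,float).reshape(-1,1,2),K,d).reshape(-1,2)
    r=np.c_[u,np.ones(len(u))]@R;p=-R.T@t
    return (p+r*((z-p[2])/r[:,2])[:,None])[:,:2]
def topix(C,P):
    K,d,R,t=C;return cv2.projectPoints(np.array(P,float).reshape(-1,1,3),cv2.Rodrigues(R)[0],t,K,d)[0].reshape(-1,2)
E
python3 - <<'E'
from h import *
im=cv2.imread("pics/top0.png");C=cam("top")
hsv=cv2.cvtColor(im,cv2.COLOR_BGR2HSV)
m=cv2.inRange(hsv,(8,70,110),(25,255,255));m=cv2.morphologyEx(m,cv2.MORPH_CLOSE,np.ones((5,5)))
cs=cv2.findContours(m,0,1)[0]
for c in cs:
    if cv2.contourArea(c)>500:
        x,y,w,h=cv2.boundingRect(c)
        if not(130<x<320 and 130<y<230):continue
        p=toworld(C,cv2.convexHull(c),.090);print((x+w/2,y+h/2),cv2.minAreaRect((p*1000).astype(np.float32)))
for k in[(147,161),(203,169),(258,170),(309,199)]:print(k,toworld(C,[k],.126)[0].round(3))
print("tumbler",toworld(C,[(127,210)],.05),"mug",toworld(C,[(266,131)],.09), topix(C,[[.4,0,0],[.6,0,0],[.4,-.4,0]]))
cv2.imwrite("pics/top0c.png",cv2.resize(im[100:245,95:350],None,fx=3.1,fy=3.1,interpolation=2))
s=cv2.imread("pics/side0.png");cv2.imwrite("pics/side0c.png",cv2.resize(s[115:265,170:320],None,fx=4,fy=4,interpolation=2))
E
```

```text
(308.5, 199.5) ((548.4154663085938, -371.3944091796875), (116.08430480957031, 115.37569427490234), 89.78536224365234)
(258.0, 174.0) ((594.1589965820312, -204.42689514160156), (130.617431640625, 131.17787170410156), 58.785560607910156)
(203.0, 170.5) ((566.243408203125, -37.41499710083008), (147.20230102539062, 83.32937622070312), 3.540395736694336)
(147, 161) [0.545 0.128]
(203, 169) [ 0.558 -0.046]
(258, 170) [ 0.591 -0.207]
(309, 199) [ 0.538 -0.372]
tumbler [[0.39751014 0.16739792]] mug [[ 0.7344142  -0.19976265]] [[180.79365598 224.73305248]
 [196.96425307 166.3052707 ]
 [304.88662077 253.02896816]]
```

View pics/top0c.png

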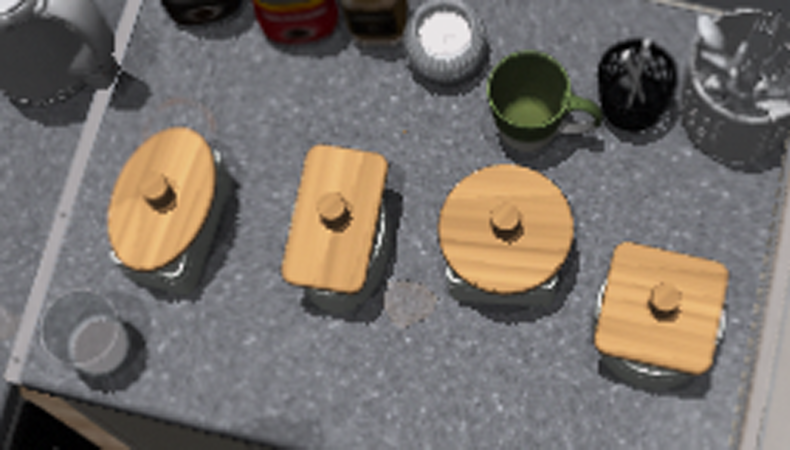

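View pics/side0c.png

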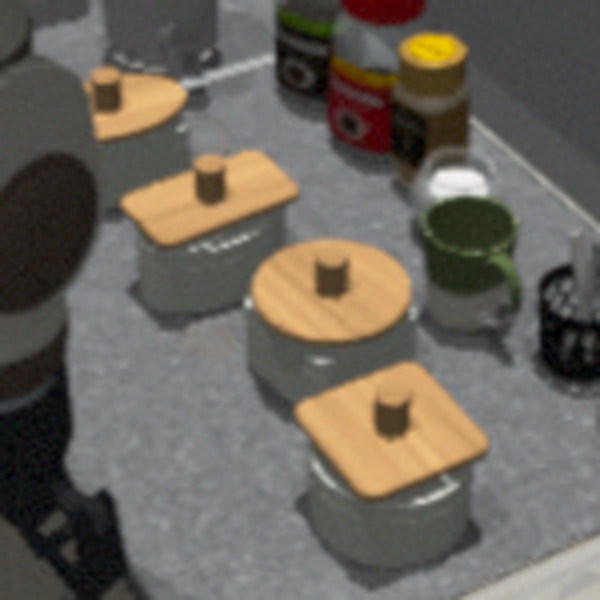

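Lid-to-canister guess from these views: the square lid sits on the round canister, the round lid on the square one, the oblong on the oval, and the oval on the oblong. I'll move to a close wrist view over the round/square pair to check.

Careful with the scale: shifts go in shares of 75 cm and turns go in shares of 2 pi rad. That gives: 24.2 cm is 0.3227, 21.9 cm is 0.292, -0.389 rad is -0.0619.

Request:
servo_tool(moves=[[0.08,0.0667,0.0267,-0.0159],[0.16,0.1333,0.0667,-0.0318],[0.24,0.2,0.1067,-0.0477],[0.3227,0.292,0.1253,-0.0619],[0.3227,0.292,0.1253,-0.0619],[0.3227,0.292,0.1253,-0.0619],[0.3227,0.292,0.1253,-0.0619],[0.3227,0.292,0.1253,-0.0619],[0.3227,0.292,0.1253,-0.0619],[0.3227,0.292,0.1253,-0.0619],[0.3227,0.292,0.1253,-0.0619],[0.3227,0.292,0.1253,-0.0619],[0.3227,0.292,0.1253,-0.0619],[0.3227,0.292,0.1253,-0.0619]], claw=0, force=40)

```text
time: 1.27
ee_pos: [0.4495, -0.2909, 0.2997]
tcp_rot: [-180.0, 0.0, -0.1]
wrist_force: [-0.2, -0.6, -0.1]
opening: 0.0854
grasp_force: 0.0
```

```bash
cat >> h.py <<'E'
def snap(name,n="wrist"):
    o=get_obs();im=camera(n)[:,:,::-1].copy();cv2.imwrite(f"pics/{name}.png",im);return o,im,cam(n,o)
def bamboo(im,C,z,zk=None):
    """plate fits: centre mm, size, long-axis angle deg"""
    hsv=cv2.cvtColor(im,cv2.COLOR_BGR2HSV)
    m=cv2.inRange(hsv,(8,70,90),(25,255,255));m=cv2.morphologyEx(m,cv2.MORPH_CLOSE,np.ones((5,5)))
    for c in cv2.findContours(m,0,1)[0]:
        if cv2.contourArea(c)<800:continue
        x,y,w,h=cv2.boundingRect(c);p=(toworld(C,cv2.convexHull(c),z)*1000).astype(np.float32)
        (cx,cy),(a,b),th=cv2.minAreaRect(p)
        if b>a:a,b,th=b,a,th+90
        print("px",(x,y,w,h),"c",(round(cx,1),round(cy,1)),"size",(round(a,1),round(b,1)),"ang",round((th+90)%180-90,1),"fill",round(cv2.contourArea(cv2.convexHull(p))/(a*b),3))
E
python3 - <<'E'
from h import *
o,im,C=snap("w1");print(o["time"],o["ee_pos"],o["tcp_rot"]);bamboo(im,C,.092)
cv2.imwrite("pics/w1b.png",cv2.resize(im,None,fx=1.5,fy=1.5))
E
```

```text
1.2667 [ 0.44952887 -0.29086141  0.29972994] [-1.79989826e+02  2.70109120e-02 -1.25582659e-01]
px (276, 25, 96, 95) c (550.6, -369.6) size (112.3, 108.3) ang 89.8 fill 0.758
px (132, 0, 110, 94) c (574.3, -210.6) size (130.6, 93.0) ang -78.4 fill 0.819
px (22, 0, 77, 125) c (565.8, -42.1) size (141.8, 83.3) ang 3.3 fill 0.826
```

View pics/w1b.png

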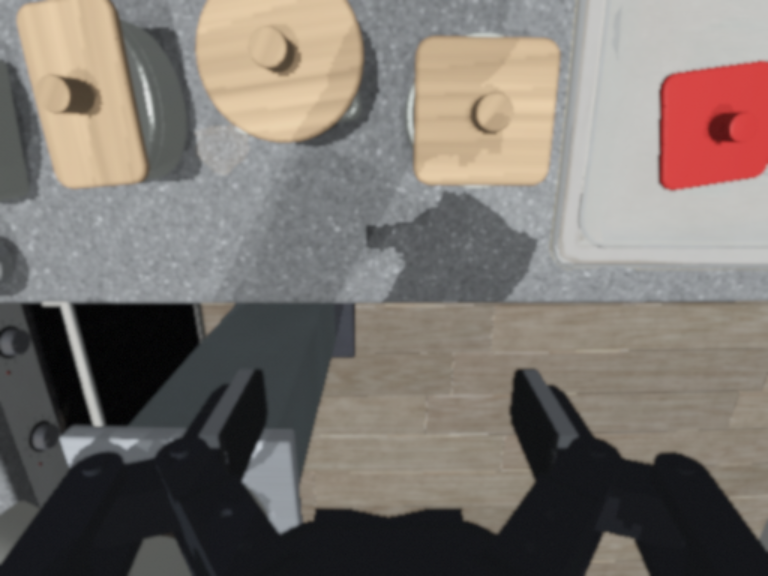

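Wrist view: the square lid is at (325,75) px with round porcelain showing beside it, and the round lid at (187,40) is cut off by the frame. The worktop edge is at row 201. I'll move forward for a full view of the pair.

Converted, 9 cm is 0.12, 6 cm is 0.08, 0.002 rad is 0.0003.

Request:
servo_tool(moves=[[0.04,0,0,0],[0.08,0,0,0],[0.12,0,0,0],[0.12,0,0,0.0003],[0.12,0,0,0.0003],[0.12,0,0,0.0003]])

```text
time: 1.82
ee_pos: [0.54, -0.2903, 0.2998]
tcp_rot: [-180.0, 0.0, 0.1]
wrist_force: [0.3, -0.5, 0.9]
opening: 0.0853
grasp_force: 0.0
```

```bash
sed -i 's/(8,70,90)/(7,60,55)/' h.py; python3 - <<'E'
from h import *
C=cam("wrist",dict(ee_pos=[.44953,-.29086,.29973],tcp_rot=[-179.99,.027,-.126]));print("edge",toworld(C,[(100,201),(300,201)],0),"knobs w1",toworld(C,[(493/1.5,113/1.5),(270/1.5,46/1.5)],.126))
o,im,C=snap("w2");print(o["time"],o["ee_pos"],o["tcp_rot"]);bamboo(im,C,.092)
cv2.imwrite("pics/w2b.png",cv2.resize(im[:240],None,fx=1.5,fy=1.5))
E
```

```text
edge [[ 0.34893804 -0.01210064]
 [ 0.34823398 -0.36319464]] knobs w1 [[ 0.54778593 -0.36949051]
 [ 0.59356982 -0.20809219]]
1.8167 [ 0.5399749  -0.29032567  0.29976959] [-1.79986804e+02  4.15154868e-02  7.02494916e-02]
px (275, 103, 91, 87) c (550.1, -369.9) size (114.1, 114.1) ang -0.0 fill 0.975
px (28, 76, 82, 113) c (567.6, -41.5) size (145.2, 85.3) ang 3.3 fill 0.976
px (140, 58, 105, 107) c (594.4, -206.7) size (131.4, 130.3) ang -50.0 fill 0.79
```

View pics/w2b.png

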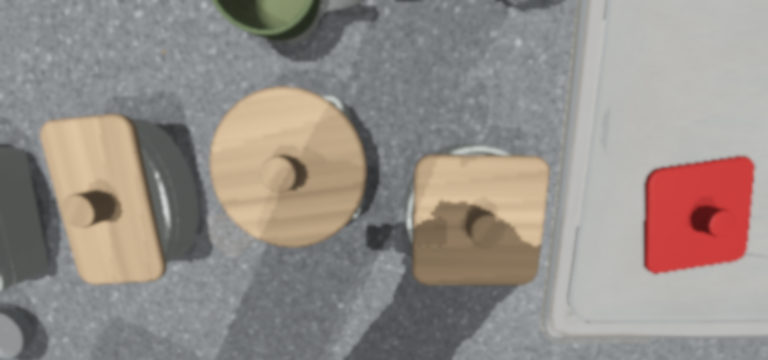

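The square lid sits at (0.549, -0.370) with yaw about 0, and the round lid at (0.594, -0.207). The rim arcs under the square lid confirm a round canister. Now I grasp the square lid's knob.

Converted, -20.2 cm is -0.2693, -7.9 cm is -0.1053.

Request:
servo_tool(moves=[[0.012,-0.0533,-0.0267,0],[0.012,-0.1053,-0.0667,0],[0.012,-0.1053,-0.1067,0],[0.012,-0.1053,-0.1467,0],[0.012,-0.1053,-0.1867,0],[0.012,-0.1053,-0.2267,0],[0.012,-0.1053,-0.2533,0],[0.012,-0.1053,-0.2693,0],[0.012,-0.1053,-0.2693,0],[0.012,-0.1053,-0.2693,0]])

```text
time: 2.7
ee_pos: [0.5491, -0.3692, 0.0993]
tcp_rot: [180.0, -0.0, 0.1]
wrist_force: [-0.5, 1.0, 0.7]
opening: 0.0853
grasp_force: 0.0
```

Request:
servo_tool(moves=[[0,0,0,0],[0,0,0,0],[0,0,0,0],[0,0,0,0],[0,0,0,0],[0,0,0,0],[0,0,0,0],[0,0,0,0]], claw=1, force=40)

```text
time: 3.37
ee_pos: [0.5509, -0.3688, 0.1015]
tcp_rot: [179.9, -0.3, 0.2]
wrist_force: [0.1, 1.1, -0.7]
opening: -0.0001
grasp_force: 0.0
```

The fingers shut to 0, so the grasp missed. I'll look before doing anything else.

```bash
python3 - <<'E'
from h import *
o,im,C=snap("w3");print(o["ee_pos"],o["tcp_rot"],o["opening"],o["wrist_force"])
o,s,_=snap("s3","side");o,t,_=snap("t3","top")
a=cv2.resize(im,(512,384));b=cv2.resize(s[170:280,200:320],(420,385));cv2.imwrite("pics/c3.png",cv2.resize(np.hstack([a[:384],b[:384]]),(800,330)))
E
```

```text
[ 0.550935   -0.36882551  0.10149367] [ 1.79871052e+02 -2.63947990e-01  1.63444068e-01] -0.00010031277785035983 [ 0.12716493  1.10734319 -0.70099228]
```

View pics/c3.png

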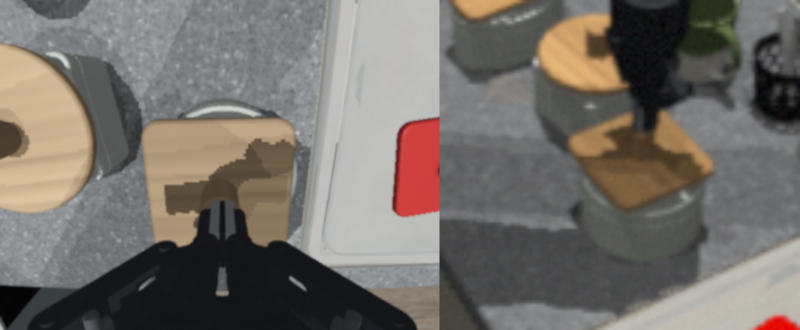

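```bash
python3 - <<'E'
from h import *
im=cv2.imread("pics/w3.png");C=cam("wrist",get_obs())
print(toworld(C,[(168,141),(346,141),(257,141)],.092), toworld(C,[(222/.858,195/.859)],.126))
bamboo(cv2.imread("pics/t3.png"),cam("top"),.09)
print("pix of tips", topix(C,[get_obs()["ee_pos"],[.549,-.37,.126]]))
cv2.imwrite("pics/c4.png",cv2.resize(im[100:384,130:400],None,fx=2.1,fy=2.1,interpolation=2))
E
```

```text
[[ 0.60453218 -0.3142583 ]
 [ 0.6046511  -0.42316709]
 [ 0.60444658 -0.36868357]] [[ 0.56339622 -0.36970959]]
px (195, 273, 317, 111) c (192.8, -596.5) size (948.3, 312.7) ang -79.9 fill 0.749
px (186, 146, 34, 49) c (565.6, -38.4) size (149.1, 85.1) ang 3.4 fill 0.964
px (130, 141, 35, 47) c (546.8, 138.1) size (156.2, 101.8) ang -1.7 fill 0.782
pix of tips [[257.82712026 226.68624635]
 [259.21147179 250.14570633]]
```

View pics/c4.png

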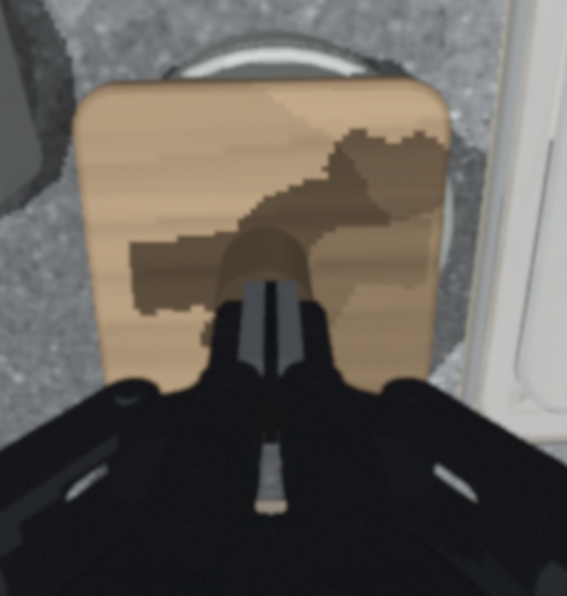

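```bash
python3 - <<'E'
from h import *
o=get_obs();print(o)
s=cv2.imread("pics/s3.png");C=cam("side")
s0=cv2.imread("pics/side0.png")
P=topix(C,[o["ee_pos"],[.549,-.37,.126],[.549,-.37,.092]]);print(P)
x0,y0=225,180
big=cv2.resize(s[y0:y0+90,x0:x0+80],None,fx=5,fy=5,interpolation=cv2.INTER_CUBIC)
for p,c in zip(P,[(0,0,255),(0,255,0),(255,0,0)]):cv2.circle(big,tuple(((p-[x0,y0]+.5)*5).astype(int)),3,c,-1)
cv2.imwrite("pics/c5.png",np.hstack([big,cv2.resize(s[40:265,150:350],(400,450))]))
E
```

```text
{'time': 3.5167, 'q': array([-3.38567410e+01,  1.96408189e+01,  1.55569100e+01,  8.56904390e+01,
        3.70765251e-02,  1.46019359e+02]), 'qd': array([-0.05463542,  0.04907448,  0.0603356 ,  0.07842091,  0.16219552,
        0.05652922]), 'joint_efforts': array([-1.45383753e+00, -5.97573674e+01,  4.00312328e+01,  4.35865286e-02,
       -7.09821749e-01, -1.43821558e-02]), 'ee_pos': array([ 0.55072984, -0.36923003,  0.10012222]), 'tcp_rot': array([ 1.79904624e+02, -2.07839022e-01,  1.24145872e-01]), 'wrist_force': array([ 2.31006413,  1.78079533, 12.39587851]), 'torque': array([ 0.35767393, -0.28559869, -0.03464986]), 'grasp_force': 6.6859976830892265, 'opening': 0.0002543241405650217}
[[267.37929979 218.24296919]
 [267.33332261 212.29492214]
 [266.93699454 220.53083462]]
```

View pics/c5.png

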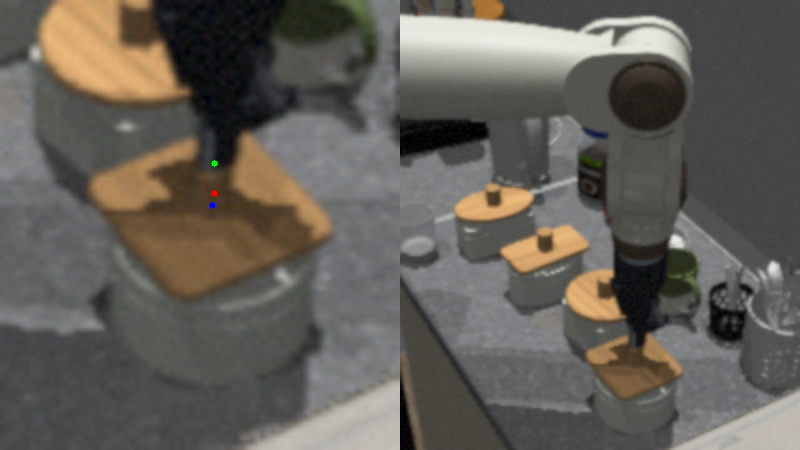

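The shut fingers are standing on the knob's top with the TCP reading z ≈ 0.101. So the tips sit about 25 mm higher relative to the knob than I assumed. I'll lift, open, and regrip 2 cm lower using that contact height as the reference.

Converted, 3.5 cm is 0.0467, 1.5 cm is 0.02.

Request:
servo_tool(moves=[[0,0,0.02,0],[0,0,0.0467,0],[0,0,0.0467,0],[0,0,0.0467,0],[0,0,0.0467,0],[0,0,0.0467,0],[0,0,0.0467,0],[0,0,0.0467,0],[0,0,0.0467,0],[0,0,0.0467,0]], claw=0)

```text
time: 4.35
ee_pos: [0.5494, -0.3689, 0.1327]
tcp_rot: [-180.0, 0.0, 0.1]
wrist_force: [-0.4, 0.3, 0.2]
opening: 0.0855
grasp_force: 0.0
```

```bash
python3 - <<'E'
from h import *
o,im,C=snap("w4");print(o["ee_pos"],o["tcp_rot"],o["opening"],o["wrist_force"])
cv2.imwrite("pics/c6.png",cv2.resize(im[60:384,100:420],None,fx=1.8,fy=1.8,interpolation=2))
E
```

```text
[ 0.54939728 -0.36890755  0.13271495] [-1.79987816e+02  1.86725359e-02  1.00333064e-01] 0.08546370266472403 [-0.44383019  0.30292941  0.19882157]
```

View pics/c6.png

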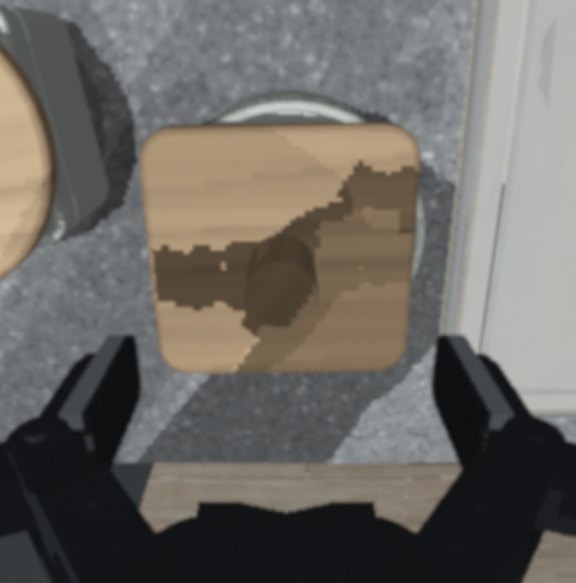

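```bash
python3 - <<'E'
from h import *
im=cv2.imread("pics/w4.png");o=get_obs();C=cam("wrist",o)
for z in(.066,.08,.092):print(z,(toworld(C,[(177,135),(333,135),(326,260),(188,260),(256,129.4),(257,267)],z)*1000).round(1).tolist())
print("knob top",topix(C,[[.5475,-.369,.126],[.5475,-.369,.1]]))
E
```

```text
0.066 [[598.0, -303.4], [598.1, -429.6], [480.9, -433.1], [480.8, -303.0], [602.4, -367.3], [473.4, -368.1]]
0.08 [[600.1, -307.3], [600.2, -426.0], [490.1, -429.3], [489.9, -307.0], [604.2, -367.4], [482.9, -368.1]]
0.092 [[601.9, -310.7], [602.0, -422.9], [497.9, -426.0], [497.8, -310.4], [605.8, -367.5], [491.1, -368.2]]
knob top [[257.94393122 224.70520734]
 [257.98238483 209.29085459]]
```

The plate and knob heights check out as nominal. The visible tips are about 25 mm behind the stated TCP, which agrees with the contact. I'm going down to z ≈ 0.08.

Converted, -5.2 cm is -0.0693, -4.8 cm is -0.064.

Request:
servo_tool(moves=[[-0.0027,0,-0.0267,0],[-0.0027,0,-0.0467,0],[-0.0027,0,-0.0573,0],[-0.0027,0,-0.064,0],[-0.0027,0,-0.0693,0],[-0.0027,0,-0.0693,0],[-0.0027,0,-0.0693,0]], claw=0)

```text
time: 4.98
ee_pos: [0.5477, -0.369, 0.0816]
tcp_rot: [180.0, -0.0, 0.1]
wrist_force: [-0.2, -0.2, -0.4]
opening: 0.0856
grasp_force: 0.0
```

Request:
servo_tool(moves=[[0,0,0,0],[0,0,0,0],[0,0,0,0],[0,0,0,0],[0,0,0,0],[0,0,0,0],[0,0,0,0],[0,0,0,0]], claw=1, force=40)

```text
time: 5.65
ee_pos: [0.5475, -0.3689, 0.0813]
tcp_rot: [180.0, -0.0, 0.1]
wrist_force: [-1.9, 1.0, 3.0]
opening: 0.0267
grasp_force: 39.2
```

Gripped: opening 26.7 mm on the 28 mm knob, 39 N. I'm carrying the square lid to the free worktop at about (0.425, -0.24).

Converted, 12.9 cm is 0.172, -6.9 cm is -0.092.

Request:
servo_tool(moves=[[0,0,0.02,0],[0,0,0.0467,0],[-0.0133,0.0133,0.0733,0],[-0.04,0.04,0.08,0],[-0.0667,0.0707,0.08,0],[-0.0933,0.1,0.0667,0],[-0.12,0.1293,0.04,0],[-0.144,0.1533,0.0133,0],[-0.16,0.1693,-0.02,0],[-0.1627,0.172,-0.0533,0],[-0.1627,0.172,-0.0773,0],[-0.1627,0.172,-0.088,0],[-0.1627,0.172,-0.092,0],[-0.1627,0.172,-0.092,0],[-0.1627,0.172,-0.092,0]])

```text
time: 6.9
ee_pos: [0.426, -0.2403, 0.0126]
tcp_rot: [180.0, -0.0, 0.1]
wrist_force: [-0.3, -0.2, -0.3]
opening: 0.0262
grasp_force: 39.6
```

Request:
servo_tool(moves=[[0,0,0,0],[0,0,0,0],[0,0,0,0],[0,0,0,0],[0,0,0,0]], claw=0)

```text
time: 7.32
ee_pos: [0.4256, -0.2401, 0.0121]
tcp_rot: [180.0, -0.0, 0.1]
wrist_force: [0.1, -0.8, 0.1]
opening: 0.0846
grasp_force: 0.0
```

Converted, 25.5 cm is 0.34, 23 cm is 0.3067.

Request:
servo_tool(moves=[[0,0,0.04,0],[0,0,0.0933,0],[0.0267,-0.0133,0.1467,0],[0.0667,-0.0267,0.2,0],[0.1067,-0.0533,0.2533,0],[0.1333,-0.08,0.3067,0],[0.1467,-0.08,0.34,0],[0.1467,-0.08,0.34,0],[0.1467,-0.08,0.34,0],[0.1467,-0.08,0.34,0]])

```text
time: 8.15
ee_pos: [0.5362, -0.3004, 0.2671]
tcp_rot: [180.0, -0.0, 0.1]
wrist_force: [-0.3, -0.2, 0.1]
opening: 0.0854
grasp_force: 0.0
```

```bash
python3 - <<'E'
from h import *
o,im,C=snap("w5");print(o["time"],o["ee_pos"],o["tcp_rot"]);bamboo(im,C,.092);print("aside");bamboo(im,C,.022)
cv2.imwrite("pics/w5b.png",cv2.resize(im[:300],None,fx=1.56,fy=1.56,interpolation=2))
E
```

```text
8.15 [ 0.53621574 -0.30036539  0.26708812] [ 1.79974837e+02 -4.09605489e-02  1.04429738e-01]
px (182, 183, 76, 68) c (461.0, -251.5) size (95.6, 95.4) ang 0.0 fill 0.974
px (0, 72, 90, 123) c (567.3, -39.9) size (145.5, 90.2) ang 3.3 fill 0.953
px (121, 52, 114, 116) c (594.2, -206.7) size (132.0, 129.9) ang 89.3 fill 0.789
aside
px (182, 183, 76, 68) c (428.5, -241.5) size (115.1, 114.9) ang 0.0 fill 0.974
px (0, 72, 90, 123) c (556.5, 13.3) size (175.2, 108.7) ang 3.3 fill 0.953
px (121, 52, 114, 116) c (588.9, -187.6) size (159.0, 156.4) ang 89.3 fill 0.789
```

View pics/w5b.png

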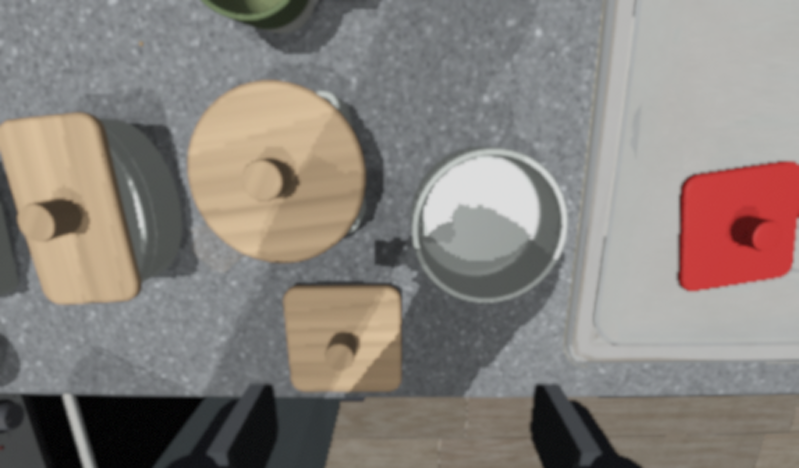

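View: the round canister is open at crop (490,225), the round lid is at (272,172), and the square lid is laid aside at (343,338). I'll fit outlines to the image gradients for accurate poses.

```bash
cat >> h.py <<'E'
from scipy.optimize import minimize
def outline(shape,a,b,r=.014,n=160):
    t=np.linspace(0,2*np.pi,n,endpoint=False)
    if shape in("round","oval"):return np.c_[a/2*np.cos(t),b/2*np.sin(t)]
    p=cv2.ellipse2Poly((0,0),(1000,1000),0,0,360,6)/1000*r+0.
    p=p+np.sign(np.round(p,6))*[a/2-r,b/2-r]
    q=np.vstack([p,p[:1]]);s=np.r_[0,np.cumsum(np.hypot(*np.diff(q,axis=0).T))];u=np.linspace(0,s[-1],n,endpoint=False)
    return np.c_[np.interp(u,s,q[:,0]),np.interp(u,s,q[:,1])]
CAN=dict(round=(.128,.128),oval=(.150,.096),square=(.110,.110),oblong=(.142,.078))
LID=dict(round=(.134,.134),oval=(.156,.102),square=(.116,.116),oblong=(.148,.084))
def fit(im,C,shape,x,y,th,z,kind,span=.012):
    """pose (x m,y m,yaw deg) by maximising image gradient under the outline(s)"""
    g=cv2.GaussianBlur(im,(0,0),1.).astype(np.float32)
    G=sum(np.hypot(cv2.Sobel(g[:,:,k],5,1,0),cv2.Sobel(g[:,:,k],5,0,1)) for k in range(3));G=np.minimum(G,200)
    a,b=(CAN if kind=="can" else LID)[shape];L=[outline(shape,a,b,.014)]
    if kind=="can":L.append(outline(shape,a-.01,b-.01,.010))
    def sc(v):
        c,s=np.cos(v[2]),np.sin(v[2]);t=0
        for l in L:
            P=np.c_[l@[[c,s],[-s,c]]+v[:2],np.full(len(l),z)];p=topix(C,P).astype(np.float32)
            t+=cv2.remap(G,p[None,:,0],p[None,:,1],1).mean()
        return -t
    ds=np.arange(-span,span+1e-9,.003);da=[0] if shape=="round" else np.radians(np.arange(-12,13,3))
    v=min(((x+i,y+j,np.radians(th)+k) for i in ds for j in ds for k in da),key=sc)
    r=minimize(sc,v,method="Nelder-Mead",options=dict(initial_simplex=np.array(v)+np.array([[0,0,0],[.003,0,0],[0,.003,0],[0,0,.04]])))
    print(kind,shape,(r.x[:2]*1000).round(1),"yaw",np.degrees(r.x[2]).round(1),"score",-r.fun.round(0));return r.x
E
python3 - <<'E'
from h import *
im=cv2.imread("pics/w5.png");o=dict(ee_pos=[.53622,-.30037,.26709],tcp_rot=[179.975,-.041,.104]);C=cam("wrist",o)
fit(im,C,"round",.55,-.37,0,.07,"can");fit(im,C,"round",.594,-.2067,0,.092,"lid");fit(im,C,"square",.428,-.241,0,.022,"lid")
im=cv2.imread("pics/w2.png");C=cam("wrist",dict(ee_pos=[.53997,-.29033,.29977],tcp_rot=[-179.987,.0415,.07]))
fit(im,C,"round",.594,-.2067,0,.092,"lid");fit(im,C,"square",.55,-.37,0,.092,"lid")
im=cv2.imread("pics/w4.png");C=cam("wrist",dict(ee_pos=[.5494,-.3689,.13271],tcp_rot=[-179.988,.019,.10]))
fit(im,C,"square",.55,-.37,0,.092,"lid")
E
```

```text
can round [ 549.5 -371.7] yaw 2.3 score 390.0
lid round [ 594.  -206.6] yaw 0.6 score 175.0
lid square [ 427.8 -240.9] yaw -0.0 score 179.0
lid round [ 594.2 -206.5] yaw 0.4 score 182.0
lid square [ 549.6 -369.9] yaw -0.1 score 165.0
lid square [ 550.4 -369.2] yaw 1.9 score 140.0
```

Converted, -18.6 cm is -0.248, 9.5 cm is 0.1267.

Request:
servo_tool(moves=[[0.0267,0.04,-0.0267,0],[0.0533,0.0867,-0.0667,0],[0.076,0.1267,-0.1067,0],[0.076,0.1267,-0.1467,0],[0.076,0.1267,-0.1867,0],[0.076,0.1267,-0.22,0],[0.076,0.1267,-0.24,0],[0.076,0.1267,-0.248,0],[0.076,0.1267,-0.248,0],[0.076,0.1267,-0.248,0]])

```text
time: 9.03
ee_pos: [0.5921, -0.2049, 0.0814]
tcp_rot: [-180.0, 0.0, 0.1]
wrist_force: [-0.5, -0.3, 1.6]
opening: 0.0855
grasp_force: 0.0
```

Request:
servo_tool(moves=[[0,0,0,0],[0,0,0,0],[0,0,0,0],[0,0,0,0],[0,0,0,0],[0,0,0,0],[0,0,0,0],[0,0,0,0]], claw=1, force=40)

```text
time: 9.7
ee_pos: [0.5927, -0.2051, 0.0816]
tcp_rot: [180.0, -0.1, 0.1]
wrist_force: [-1.0, -0.2, 6.7]
opening: 0.0268
grasp_force: 39.3
```

Gripped. Now I carry the round lid over the round canister and hover.

Converted, -16.5 cm is -0.22, -1.5 cm is -0.02.

Request:
servo_tool(moves=[[0,0,0.02,0],[0,0,0.0467,0],[-0.0067,-0.02,0.06,0],[-0.0173,-0.06,0.0667,0],[-0.028,-0.1,0.0667,0],[-0.0387,-0.14,0.0667,0],[-0.0493,-0.18,0.06,0],[-0.0573,-0.2107,0.0467,0],[-0.06,-0.22,0.0333,0],[-0.06,-0.22,0.02,0],[-0.06,-0.22,0.0133,0],[-0.06,-0.22,0.0133,0],[-0.06,-0.22,0.0133,0],[-0.06,-0.22,0.0133,0]])

```text
time: 10.87
ee_pos: [0.5482, -0.3689, 0.0917]
tcp_rot: [180.0, -0.0, 0.2]
wrist_force: [-0.6, 0.9, -0.7]
opening: 0.0266
grasp_force: 39.7
```

Converted, -1.7 cm is -0.0227, -0.15 cm is -0.002.

Request:
servo_tool(moves=[[0,-0.002,0,0],[0,-0.002,-0.0053,0],[0,-0.002,-0.0107,0],[0,-0.002,-0.0147,0],[0,-0.002,-0.0187,0],[0,-0.002,-0.0227,0],[0,-0.002,-0.0227,0],[0,-0.002,-0.0227,0]])

```text
time: 11.53
ee_pos: [0.5473, -0.3714, 0.0737]
tcp_rot: [-180.0, 0.0, 0.1]
wrist_force: [1.0, -0.3, -1.1]
opening: 0.0266
grasp_force: 39.7
```

The plug is inside the mouth with no contact force. I'm lowering it home and releasing.

Converted, -0.5 cm is -0.0067, -0.4 cm is -0.0053.

Request:
servo_tool(moves=[[0,0,-0.0027,0],[0,0,-0.0053,0],[0,0,-0.0067,0],[0,0,-0.0067,0],[0,0,-0.0067,0]])

```text
time: 11.95
ee_pos: [0.5476, -0.3716, 0.0697]
tcp_rot: [180.0, -0.0, 0.1]
wrist_force: [-1.7, 1.1, 4.9]
opening: 0.0266
grasp_force: 40.1
```

Converted, 19.5 cm is 0.26, 17 cm is 0.2267.

Request:
servo_tool(moves=[[0,0,0,0],[0,0,0,0],[0,0,0,0],[0,0,0,0],[0,0,0.0267,0],[-0.0133,0.0133,0.0667,0],[-0.0267,0.04,0.12,0],[-0.0267,0.08,0.1733,0],[-0.0267,0.1067,0.2267,0],[-0.0267,0.1333,0.26,0],[-0.0267,0.1333,0.26,0],[-0.0267,0.1333,0.26,0],[-0.0267,0.1333,0.26,0]], claw=0)

```text
time: 13.03
ee_pos: [0.5278, -0.2716, 0.2635]
tcp_rot: [180.0, -0.0, 0.1]
wrist_force: [-0.0, -0.1, -0.5]
opening: 0.0855
grasp_force: 0.0
```

```bash
python3 - <<'E'
from h import *
o,im,C=snap("w6");print(o["time"],o["ee_pos"],o["tcp_rot"])
fit(im,C,"round",.5495,-.3717,0,.080,"lid");fit(im,C,"square",.594,-.207,0,.07,"can");fit(im,C,"square",.594,-.207,40,.07,"can");fit(im,C,"square",.594,-.207,20,.07,"can");fit(im,C,"square",.428,-.241,0,.022,"lid")
cv2.imwrite("pics/w6b.png",cv2.resize(im[:300],None,fx=1.56,fy=1.56,interpolation=2))
E
```

```text
13.0333 [ 0.52776896 -0.27156357  0.26351224] [ 1.79983257e+02 -7.99664588e-03  1.33356107e-01]
lid round [ 548.6 -371.1] yaw -0.3 score 160.0
can square [ 594.5 -202.9] yaw 9.1 score 394.0
can square [ 594.4 -203. ] yaw 9.1 score 394.0
can square [ 594.4 -203. ] yaw 9.1 score 394.0
lid square [ 427.9 -240.6] yaw 0.7 score 171.0
```

View pics/w6b.png

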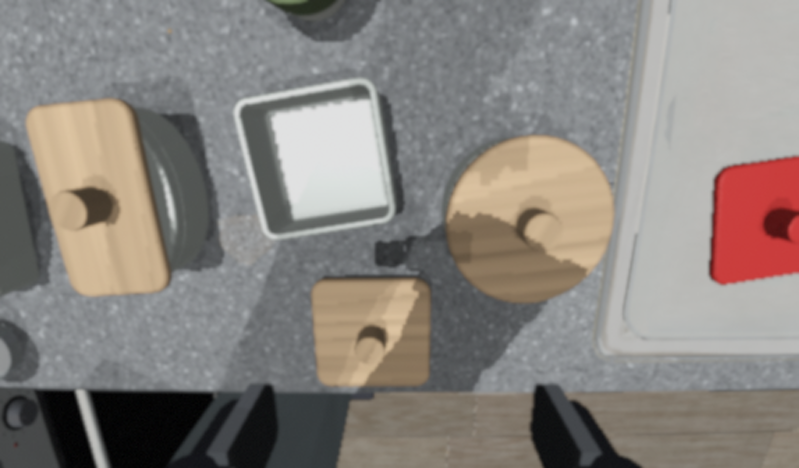

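Round lid is home: plate at z 0.080, centred to about 1 mm. The square canister is at (594.4, -203.0) with yaw 9.1°. Next, fetch the square lid.

Converted, -25 cm is -0.3333, -10.2 cm is -0.136.

Request:
servo_tool(moves=[[-0.04,0.0133,-0.04,0],[-0.0867,0.0267,-0.0933,0],[-0.136,0.0427,-0.1467,0],[-0.136,0.0427,-0.2,0],[-0.136,0.0427,-0.2467,0],[-0.136,0.0427,-0.2867,0],[-0.136,0.0427,-0.316,0],[-0.136,0.0427,-0.3293,0],[-0.136,0.0427,-0.3333,0],[-0.136,0.0427,-0.3333,0],[-0.136,0.0427,-0.3333,0]])

```text
time: 14.0
ee_pos: [0.4263, -0.2401, 0.0154]
tcp_rot: [180.0, -0.1, 0.1]
wrist_force: [-0.3, 0.5, 0.0]
opening: 0.0855
grasp_force: 0.0
```

Request:
servo_tool(moves=[[0,0,0,0],[0,0,0,0],[0,0,0,0],[0,0,0,0],[0,0,0,0],[0,0,0,0],[0,0,0,0],[0,0,0,0]], claw=1, force=40)

```text
time: 14.67
ee_pos: [0.4258, -0.2396, 0.0146]
tcp_rot: [180.0, -0.1, 0.1]
wrist_force: [-0.8, 1.0, 5.1]
opening: 0.0262
grasp_force: 39.3
```

Converted, 16.6 cm is 0.2213, 8.5 cm is 0.1133, 0.155 rad is 0.0247.

Request:
servo_tool(moves=[[0,0,0.0267,0],[0,0,0.0667,0],[0,0,0.1133,0.0048],[0.0133,0.0027,0.1467,0.0095],[0.04,0.0093,0.16,0.0159],[0.08,0.0187,0.16,0.0207],[0.12,0.0267,0.16,0.0247],[0.16,0.036,0.16,0.0247],[0.2,0.0453,0.1533,0.0247],[0.2187,0.0493,0.14,0.0247],[0.2213,0.05,0.12,0.0247],[0.2213,0.05,0.1133,0.0247],[0.2213,0.05,0.1133,0.0247],[0.2213,0.05,0.1133,0.0247],[0.2213,0.05,0.1133,0.0247]])

```text
time: 15.92
ee_pos: [0.5913, -0.2023, 0.1001]
tcp_rot: [180.0, -0.1, 9.0]
wrist_force: [-0.2, 0.4, -0.8]
opening: 0.0263
grasp_force: 39.6
```

Converted, -2.2 cm is -0.0293, -2 cm is -0.0267.

Request:
servo_tool(moves=[[0.0007,0,-0.0067,0],[0.0007,0,-0.0133,0],[0.0007,0,-0.0187,0],[0.0007,0,-0.0227,0],[0.0007,0,-0.0267,0],[0.0007,0,-0.0293,0],[0.0007,0,-0.0293,0],[0.0007,0,-0.0293,0]])

```text
time: 16.58
ee_pos: [0.5919, -0.2019, 0.0769]
tcp_rot: [-180.0, 0.0, 9.0]
wrist_force: [0.5, 0.7, -1.4]
opening: 0.0264
grasp_force: 39.6
```

Converted, -0.55 cm is -0.0073, -0.4 cm is -0.0053.

Request:
servo_tool(moves=[[0,0,-0.0027,0],[0,0,-0.0053,0],[0,0,-0.0073,0],[0,0,-0.0073,0],[0,0,-0.0073,0]])

```text
time: 17.0
ee_pos: [0.5922, -0.202, 0.0726]
tcp_rot: [180.0, -0.1, 9.0]
wrist_force: [-2.9, 0.9, 6.4]
opening: 0.0261
grasp_force: 40.3
```

Converted, 24.7 cm is 0.3293, 21.5 cm is 0.2867, -0.155 rad is -0.0247.

Request:
servo_tool(moves=[[0,0,0,0],[0,0,0,0],[0,0,0,0],[0,0,0,0],[0,0,0.0267,0],[-0.0133,0.0133,0.0667,0],[-0.04,0.0533,0.12,-0.0048],[-0.0667,0.1,0.1733,-0.0127],[-0.0933,0.1467,0.2267,-0.0191],[-0.0933,0.1933,0.26,-0.0247],[-0.0933,0.24,0.26,-0.0247],[-0.0933,0.2867,0.26,-0.0247],[-0.0933,0.3293,0.26,-0.0247],[-0.0933,0.3293,0.26,-0.0247],[-0.0933,0.3293,0.26,-0.0247],[-0.0933,0.3293,0.26,-0.0247]], claw=0)

```text
time: 18.33
ee_pos: [0.5228, 0.0227, 0.2662]
tcp_rot: [-179.1, 0.0, 2.0]
wrist_force: [-0.0, -0.1, 0.2]
opening: 0.0857
grasp_force: 0.0
```

```bash
python3 - <<'E'
from h import *
o,im,C=snap("w7");print(o["time"],o["ee_pos"],o["tcp_rot"]);bamboo(im,C,.092)
fit(im,C,"square",.594,-.203,9,.080,"lid");fit(im,C,"oblong",.5665,-.04,3.3,.092,"lid");fit(im,C,"oval",.547,.13,-17,.092,"lid")
cv2.imwrite("pics/w7b.png",cv2.resize(im[:300],None,fx=1.56,fy=1.56,interpolation=2))
E
```

```text
18.3333 [0.52278878 0.02268592 0.2661721 ] [-1.79062934e+02  3.51044246e-02  1.98592833e+00]
px (124, 69, 84, 129) c (548.3, 136.8) size (152.9, 99.8) ang -1.2 fill 0.785
px (278, 59, 75, 128) c (567.0, -37.5) size (145.8, 82.4) ang 3.1 fill 0.976
px (400, 57, 99, 103) c (593.2, -192.5) size (114.0, 109.9) ang -81.0 fill 0.97
lid square [ 592.2 -200.6] yaw 8.8 score 183.0
lid oblong [566.1 -37.1] yaw 3.1 score 145.0
lid oval [547.2 137. ] yaw -4.0 score 190.0
```

View pics/w7b.png

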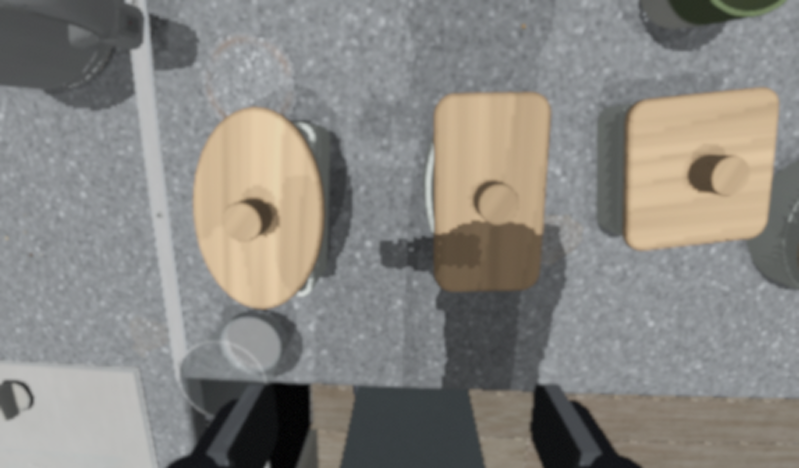

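View: the oval lid is at crop (258,208) with straight canister sides behind it, and the oblong lid at (492,192) with a curved rim at its left. That matches the guess, and the square lid is home. The arm was still settling, so I refit from a fresh frame.

Request:
servo_tool(moves=[[0,0,0,0],[0,0,0,0]])

```text
time: 18.55
ee_pos: [0.5227, 0.0219, 0.2661]
tcp_rot: [-179.0, 0.1, 1.9]
wrist_force: [-0.8, 0.0, -0.0]
opening: 0.0854
grasp_force: 0.0
```

```bash
python3 - <<'E'
from h import *
o,im,C=snap("w8");print(o["time"],o["ee_pos"],o["tcp_rot"]);bamboo(im,C,.092)
fit(im,C,"square",.594,-.203,9,.080,"lid");fit(im,C,"oblong",.5665,-.04,3.3,.092,"lid");fit(im,C,"oval",.547,.137,-4,.092,"lid")
E
```

```text
18.55 [0.52274447 0.0218741  0.26609805] [-1.79045946e+02  5.15866052e-02  1.88641022e+00]
px (124, 69, 83, 129) c (548.3, 137.0) size (152.9, 99.4) ang -1.4 fill 0.789
px (277, 59, 75, 128) c (567.1, -37.7) size (146.0, 82.6) ang 3.7 fill 0.973
px (399, 56, 99, 104) c (593.2, -192.8) size (114.2, 110.0) ang -81.4 fill 0.972
lid square [ 592.2 -200.5] yaw 8.9 score 183.0
lid oblong [566.1 -36.8] yaw 3.0 score 143.0
lid oval [547.2 137.1] yaw -3.9 score 190.0
```

The last joint is at its limit, since q6 = 180 + q1 − yaw. On this side I'll use a yaw of about 30°.

Converted, 9.3 cm is 0.124, 2.2 cm is 0.0293, 0.52 rad is 0.0828.

Request:
servo_tool(moves=[[0.0067,0,0,0.0159],[0.0067,0.0267,0,0.0318],[0.0133,0.0533,-0.0133,0.0477],[0.02,0.08,-0.04,0.0637],[0.0293,0.124,-0.0667,0.0796],[0.0293,0.124,-0.1067,0.0828],[0.0293,0.124,-0.12,0.0828],[0.0293,0.124,-0.12,0.0828],[0.0293,0.124,-0.12,0.0828],[0.0293,0.124,-0.12,0.0828]])

```text
time: 19.43
ee_pos: [0.5453, 0.1152, 0.1785]
tcp_rot: [-179.1, -0.1, 31.7]
wrist_force: [-0.4, -0.3, 0.4]
opening: 0.0855
grasp_force: 0.0
```

```bash
python3 - <<'E'
from h import *
o,im,C=snap("w9");print(o["time"],o["ee_pos"],o["tcp_rot"],o["q"]);fit(im,C,"oval",.547,.137,-4,.092,"lid");bamboo(im,C,.092)
E
```

```text
19.4333 [0.54529029 0.11517833 0.17846546] [-1.79083351e+02 -1.04817792e-01  3.16738051e+01] [ 11.42791455   5.72427143   7.81679693  92.31141643   0.8962825
 159.75155884]
lid oval [546.6 137.4] yaw -1.4 score 152.0
px (450, 229, 62, 103) c (567.2, -156.0) size (142.8, 68.9) ang 49.7 fill 0.588
px (350, 166, 124, 129) c (578.5, -36.5) size (123.1, 89.8) ang 3.7 fill 0.874
px (177, 89, 131, 147) c (548.1, 138.8) size (153.8, 99.4) ang -5.0 fill 0.778
```

Converted, -9.6 cm is -0.128, 2.3 cm is 0.0307.

Request:
servo_tool(moves=[[0,0.02,-0.0267,0],[0,0.0307,-0.0533,0],[0,0.0307,-0.08,0],[0,0.0307,-0.1067,0],[0,0.0307,-0.12,0],[0,0.0307,-0.128,0],[0,0.0307,-0.128,0],[0,0.0307,-0.128,0]])

```text
time: 20.15
ee_pos: [0.5453, 0.1389, 0.0818]
tcp_rot: [-179.1, -0.1, 31.8]
wrist_force: [-0.5, 0.1, -0.3]
opening: 0.0854
grasp_force: 0.0
```

Request:
servo_tool(moves=[[0,0,0,0],[0,0,0,0],[0,0,0,0],[0,0,0,0],[0,0,0,0],[0,0,0,0],[0,0,0,0],[0,0,0,0]], claw=1, force=40)

```text
time: 20.82
ee_pos: [0.5449, 0.1391, 0.081]
tcp_rot: [-179.0, -0.0, 31.8]
wrist_force: [-0.9, 0.3, 5.2]
opening: 0.0266
grasp_force: 39.5
```

Request:
servo_tool(moves=[[0,0,0.02,0],[0,0,0.0467,0],[0,0,0.08,0],[0,-0.0133,0.1,0],[-0.0133,-0.0533,0.1,0],[-0.0333,-0.1,0.1,0],[-0.0533,-0.1467,0.1,0],[-0.0733,-0.1933,0.1,0],[-0.0933,-0.24,0.1,0],[-0.1133,-0.2867,0.0933,0],[-0.1293,-0.3333,0.08,0],[-0.14,-0.3733,0.0533,0],[-0.144,-0.3893,0.0133,0],[-0.144,-0.392,-0.0267,0],[-0.144,-0.392,-0.06,0],[-0.144,-0.392,-0.0827,0],[-0.144,-0.392,-0.0907,0],[-0.144,-0.392,-0.0907,0],[-0.144,-0.392,-0.0907,0]])

```text
time: 22.4
ee_pos: [0.4366, -0.155, 0.0125]
tcp_rot: [-179.0, 0.0, 31.8]
wrist_force: [-0.2, -0.2, -0.9]
opening: 0.0265
grasp_force: 41.1
```

Converted, 25 cm is 0.3333, 24 cm is 0.32, -0.25 rad is -0.0398.

Request:
servo_tool(moves=[[0,0,0,0],[0,0,0,0],[0,0,0,0],[0,0,0,0],[0,0,0.04,0],[0,0,0.08,0],[0.0267,0.04,0.12,-0.0159],[0.0667,0.08,0.1733,-0.0318],[0.1067,0.1333,0.2267,-0.0398],[0.1067,0.1867,0.2667,-0.0398],[0.1067,0.24,0.32,-0.0398],[0.1067,0.24,0.3333,-0.0398],[0.1067,0.24,0.3333,-0.0398],[0.1067,0.24,0.3333,-0.0398],[0.1067,0.24,0.3333,-0.0398]], claw=0)

```text
time: 23.65
ee_pos: [0.5174, 0.026, 0.2636]
tcp_rot: [-179.1, -0.1, 17.6]
wrist_force: [0.4, -0.6, 0.3]
opening: 0.0856
grasp_force: 0.0
```

```bash
python3 - <<'E'
from h import *
o,im,C=snap("w10");print(o["time"],o["ee_pos"],o["tcp_rot"])
fit(im,C,"oblong",.5665,-.037,3.3,.092,"lid")
for t in(-15,-3,10):fit(im,C,"oval",.437,-.155,t,.022,"lid");fit(im,C,"oblong",.545,.138,t,.07,"can",.018)
cv2.imwrite("pics/w10b.png",cv2.resize(im,None,fx=1.56,fy=1.56,interpolation=2))
E
```

```text
23.65 [0.51742467 0.02599572 0.2636172 ] [-1.79072002e+02 -1.10701814e-01  1.75940034e+01]
lid oblong [566.3 -37. ] yaw 3.2 score 149.0
lid oval [ 440.2 -153.8] yaw -2.2 score 182.0
can oblong [546.9 136.4] yaw -2.8 score 388.0
lid oval [ 440.1 -153.8] yaw -2.1 score 182.0
can oblong [546.9 136.4] yaw -2.8 score 388.0
lid oval [ 440.  -153.7] yaw -2.0 score 182.0
can oblong [547.  136.4] yaw -2.8 score 388.0
```

Fits: the open oblong canister is at (547.0, 136.4) with yaw -2.8°. The oblong lid is at (566.2, -37.0), yaw 3.1°, and the oval lid lies aside at (440.1, -153.8), yaw -2.1°. Next, grasp the oblong lid.

Converted, -18.2 cm is -0.2427, -6.3 cm is -0.084, 0.3 rad is 0.0477.

Request:
servo_tool(moves=[[0.02,-0.0267,-0.0267,0.0159],[0.04,-0.0533,-0.0667,0.0318],[0.0613,-0.084,-0.1067,0.0477],[0.0613,-0.084,-0.1467,0.0477],[0.0613,-0.084,-0.1867,0.0477],[0.0613,-0.084,-0.22,0.0477],[0.0613,-0.084,-0.2373,0.0477],[0.0613,-0.084,-0.2427,0.0477],[0.0613,-0.084,-0.2427,0.0477],[0.0613,-0.084,-0.2427,0.0477]])

```text
time: 24.53
ee_pos: [0.5631, -0.0382, 0.0817]
tcp_rot: [-179.1, -0.0, 34.6]
wrist_force: [0.7, -0.1, 0.3]
opening: 0.0851
grasp_force: 0.0
```

Request:
servo_tool(moves=[[0,0,0,0],[0,0,0,0],[0,0,0,0],[0,0,0,0],[0,0,0,0],[0,0,0,0],[0,0,0,0],[0,0,0,0]], claw=1, force=40)

```text
time: 25.2
ee_pos: [0.563, -0.0379, 0.081]
tcp_rot: [-179.1, -0.0, 34.7]
wrist_force: [-0.7, 0.5, 5.7]
opening: 0.0263
grasp_force: 39.1
```

Converted, 17.3 cm is 0.2307, 17 cm is 0.2267, -0.103 rad is -0.0164.

Request:
servo_tool(moves=[[0,0,0.02,0],[0,0,0.0467,0],[0,0.0133,0.0667,0],[-0.004,0.0467,0.0733,-0.0048],[-0.0093,0.0867,0.0733,-0.0095],[-0.0147,0.1267,0.0733,-0.0143],[-0.02,0.1667,0.0667,-0.0164],[-0.024,0.2,0.0533,-0.0164],[-0.0253,0.2267,0.0333,-0.0164],[-0.0253,0.2307,0.02,-0.0164],[-0.0253,0.2307,0.0133,-0.0164],[-0.0253,0.2307,0.0133,-0.0164],[-0.0253,0.2307,0.0133,-0.0164],[-0.0253,0.2307,0.0133,-0.0164]])

```text
time: 26.37
ee_pos: [0.5442, 0.134, 0.0912]
tcp_rot: [-179.1, -0.0, 28.7]
wrist_force: [-0.1, 0.5, -1.8]
opening: 0.026
grasp_force: 39.7
```

Request:
servo_tool(moves=[[0,0.0007,-0.0053,0],[0,0.0007,-0.0107,0],[0,0.0007,-0.0147,0],[0,0.0007,-0.0187,0],[0,0.0007,-0.0227,0],[0,0.0007,-0.0227,0],[0,0.0007,-0.0227,0]])

```text
time: 26.95
ee_pos: [0.5436, 0.1355, 0.0733]
tcp_rot: [-179.0, 0.0, 28.8]
wrist_force: [-0.1, 0.3, -1.1]
opening: 0.0267
grasp_force: 39.7
```

Converted, -0.55 cm is -0.0073, -0.4 cm is -0.0053.

Request:
servo_tool(moves=[[0,0,-0.0027,0],[0,0,-0.0053,0],[0,0,-0.0073,0],[0,0,-0.0073,0],[0,0,-0.0073,0]])

```text
time: 27.37
ee_pos: [0.5439, 0.1356, 0.0693]
tcp_rot: [-179.1, -0.1, 28.8]
wrist_force: [-3.2, -1.0, 8.1]
opening: 0.0262
grasp_force: 40.7
```

Converted, 19.5 cm is 0.26, 17 cm is 0.2267, -0.2 rad is -0.0318.

Request:
servo_tool(moves=[[0,0,0,0],[0,0,0,0],[0,0,0,0],[0,0,0,0],[0,0,0.0267,0],[0,-0.0133,0.0667,0],[-0.0133,-0.0533,0.12,-0.0159],[-0.0267,-0.1067,0.1733,-0.0239],[-0.04,-0.16,0.2267,-0.0318],[-0.04,-0.2133,0.26,-0.0318],[-0.04,-0.2133,0.26,-0.0318],[-0.04,-0.2133,0.26,-0.0318],[-0.04,-0.2133,0.26,-0.0318]], claw=0)

```text
time: 28.45
ee_pos: [0.5143, -0.0261, 0.2646]
tcp_rot: [-179.1, -0.2, 17.1]
wrist_force: [0.3, 0.7, -0.5]
opening: 0.0853
grasp_force: 0.0
```

```bash
python3 - <<'E'
from h import *
o,im,C=snap("w11");print(o["time"],o["ee_pos"],o["tcp_rot"])
fit(im,C,"oblong",.547,.1364,-2.8,.08,"lid");fit(im,C,"oblong",.547,.1364,-2.8,.092,"lid")
fit(im,C,"oval",.44,-.154,-3,.022,"lid")
for t in(-15,3,15):fit(im,C,"oval",.566,-.037,t,.07,"can",.018)
E
```

```text
28.45 [ 0.51427958 -0.02608368  0.26461832] [-1.79094874e+02 -1.50292241e-01  1.71303387e+01]
lid oblong [546.8 134.7] yaw -2.5 score 186.0
lid oblong [543.6 130.7] yaw -1.8 score 140.0
lid oval [ 440.5 -154.2] yaw -2.9 score 179.0
can oval [562.5 -38.3] yaw 0.1 score 349.0
can oval [566.9 -38. ] yaw 6.9 score 388.0
can oval [566.9 -38. ] yaw 6.9 score 388.0
```

Oblong lid is home. The oval canister is at (566.9, -38.0) with yaw 6.9°. Now I fetch the oval lid.

Converted, -25.1 cm is -0.3347, -12.9 cm is -0.172, 0.25 rad is 0.0398.

Request:
servo_tool(moves=[[-0.0267,-0.0533,-0.04,0.0159],[-0.0533,-0.1067,-0.0933,0.0318],[-0.0867,-0.1533,-0.14,0.0398],[-0.1027,-0.172,-0.1867,0.0398],[-0.1027,-0.172,-0.24,0.0398],[-0.1027,-0.172,-0.2867,0.0398],[-0.1027,-0.172,-0.3173,0.0398],[-0.1027,-0.172,-0.3307,0.0398],[-0.1027,-0.172,-0.3347,0.0398],[-0.1027,-0.172,-0.3347,0.0398],[-0.1027,-0.172,-0.3347,0.0398]])

```text
time: 29.42
ee_pos: [0.4374, -0.1529, 0.0127]
tcp_rot: [-179.1, -0.0, 31.7]
wrist_force: [0.9, 0.3, -0.1]
opening: 0.0854
grasp_force: 0.0
```

Request:
servo_tool(moves=[[0,0,0,0],[0,0,0,0],[0,0,0,0],[0,0,0,0],[0,0,0,0],[0,0,0,0],[0,0,0,0],[0,0,0,0]], claw=1, force=40)

```text
time: 30.08
ee_pos: [0.4371, -0.1536, 0.0128]
tcp_rot: [-179.1, -0.0, 31.6]
wrist_force: [-0.6, 1.2, 5.6]
opening: 0.0264
grasp_force: 39.4
```

Converted, 12.7 cm is 0.1693, 11.5 cm is 0.1533, 0.164 rad is 0.0261.

Request:
servo_tool(moves=[[0,0,0.0267,0],[0,0,0.0667,0],[0,0,0.1133,0.0048],[0.0133,0.0133,0.1467,0.0111],[0.04,0.04,0.1533,0.0175],[0.0733,0.0707,0.1533,0.0239],[0.1067,0.1,0.1533,0.0261],[0.14,0.1293,0.1467,0.0261],[0.164,0.1493,0.1333,0.0261],[0.1693,0.1533,0.12,0.0261],[0.1693,0.1533,0.1093,0.0261],[0.1693,0.1533,0.1067,0.0261],[0.1693,0.1533,0.1067,0.0261],[0.1693,0.1533,0.1067,0.0261]])

```text
time: 31.25
ee_pos: [0.5631, -0.0394, 0.0924]
tcp_rot: [-179.0, 0.0, 41.0]
wrist_force: [-0.0, -0.3, -0.1]
opening: 0.0262
grasp_force: 39.8
```

Converted, -1.7 cm is -0.0227, 0.05 cm is 0.0007.

Request:
servo_tool(moves=[[0.0007,0.0007,-0.0053,0],[0.0007,0.0007,-0.0107,0],[0.0007,0.0007,-0.0147,0],[0.0007,0.0007,-0.0187,0],[0.0007,0.0007,-0.0227,0],[0.0007,0.0007,-0.0227,0],[0.0007,0.0007,-0.0227,0]])

```text
time: 31.83
ee_pos: [0.5641, -0.038, 0.0747]
tcp_rot: [-179.0, 0.0, 41.0]
wrist_force: [-0.3, -0.2, -1.0]
opening: 0.0265
grasp_force: 39.8
```

Converted, -0.5 cm is -0.0067, -0.4 cm is -0.0053.

Request:
servo_tool(moves=[[0,0,-0.0027,0],[0,0,-0.0053,0],[0,0,-0.0067,0],[0,0,-0.0067,0],[0,0,-0.0067,0]])

```text
time: 32.25
ee_pos: [0.5644, -0.0379, 0.0708]
tcp_rot: [-179.1, -0.0, 41.0]
wrist_force: [-2.1, 0.6, 4.7]
opening: 0.0267
grasp_force: 40.5
```

Converted, 23 cm is 0.3067, 21 cm is 0.28, -0.45 rad is -0.0716.

Request:
servo_tool(moves=[[0,0,0,0],[0,0,0,0],[0,0,0,0],[0,0,0,0],[0,0,0.0267,0],[0,0,0.0667,0],[-0.0267,-0.0267,0.12,-0.0159],[-0.0533,-0.0533,0.1733,-0.0318],[-0.08,-0.08,0.2267,-0.0477],[-0.08,-0.1067,0.28,-0.0637],[-0.08,-0.1067,0.3067,-0.0716],[-0.08,-0.1067,0.3067,-0.0716],[-0.08,-0.1067,0.3067,-0.0716],[-0.08,-0.1067,0.3067,-0.0716]], claw=0)

```text
time: 33.42
ee_pos: [0.5044, -0.1181, 0.2995]
tcp_rot: [-179.0, 0.0, 15.2]
wrist_force: [0.2, -0.2, -0.9]
opening: 0.0854
grasp_force: 0.0
```

```bash
python3 - <<'E'
from h import *
o,im,C=snap("w12");print(o["time"],o["ee_pos"],o["tcp_rot"])
for s,x,y,t in(("round",.549,-.3715,0),("square",.594,-.203,9),("oval",.5669,-.038,7),("oblong",.547,.136,-2.7)):
    for z in(.08,.092):print(z,end=" ");fit(im,C,s,x,y,t,z,"lid",.009)
q,s,_=snap("s12","side")
cv2.imwrite("pics/f.png",np.hstack([cv2.resize(im[:240],(400,188)),cv2.resize(s[110:270,165:335],(400,376))[:188]]) if 0 else cv2.vconcat([cv2.resize(im[:230],(660,296)),cv2.copyMakeBorder(cv2.resize(s[115:265,175:310],(330,300)),0,0,0,330,0)]))
E
```

```text
33.4167 [ 0.50443895 -0.11813614  0.29950876] [-1.79027161e+02  2.06795708e-02  1.52427075e+01]
0.08 lid round [ 548.7 -370.3] yaw 1.0 score 177.0
0.092 lid round [ 546.1 -362.9] yaw 1.0 score 129.0
0.08 lid square [ 592.3 -201.9] yaw 9.7 score 181.0
0.092 lid square [ 588.6 -197.2] yaw 9.6 score 138.0
0.08 lid oval [566.2 -38.7] yaw 4.3 score 187.0
0.092 lid oval [571.5 -43.6] yaw -3.6 score 158.0
0.08 lid oblong [547.1 134.1] yaw -2.5 score 190.0
0.092 lid oblong [543.2 127.5] yaw -2.5 score 150.0
```

View pics/f.png

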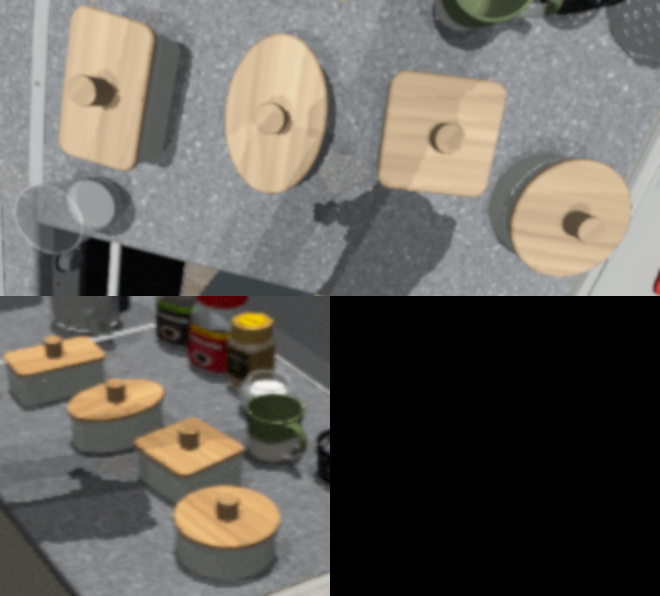

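The combined view shows all four lids on their own canisters, plates flush with the rims. Every fit is better at z = 0.080 (home) than at 0.092. The glass and mug have not moved and the gripper is clear, so I'm handing in.

```bash
python3 -c "
from workcell import *
print(job_done())"
```

```text
the job is handed in; nothing more can be done
None
```

All four bamboo lids are home on the canisters of their own shape (flat in the last camera check, gripper clear), and the job was handed in at about 33.5 s; no verdict was returned.

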